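# Turn painted plaques face down and stack them with card between

## Robot

A 6-joint arm with a two-finger parallel gripper is mounted at the origin on the work surface. World frame = base frame: x ahead of the robot, y to its left, z up, the work surface at z = 0. Lengths are in m, angles in rad, forces in N, time in s.
With the tool pointing down it reaches from about 0.35 to 0.775 m from the base axis. Payload 7.3 kg.
Tool frame: the origin (TCP) lies midway between the tips of the shut fingers; the grasp point (between the pads) lies grasp_offset behind it (grasp_offset is the distance from the TCP to the grasp point, in m); z points along the fingers, y is the line along which they close (so a half turn about z gives the same grasp; the last joint's range is limited). The gripper opens to 92 mm and grips with 3 to 60 N. Pads are 19 mm wide; open, the fingers measure 130 mm over their backs; the gripper's body (75 mm by 190 mm) begins 47 mm behind the grasp point.
Start: joints at [-1.41, 0.342, 1.524, -0, 1.275, -0.146], TCP at [0.159, -0.5, 0.227] pointing down, gripper open.
Joint ranges: [-2.53, 2.53], [-0.77, 2.02], [0.04, 2.7], [-1, 4.14], [0.28, 2.66], [-3.11, 3.11]. Speed limits (rad/s): [2.57, 2.57, 3.14, 3.14, 3.14, 3.14].

## Interface

Orientations are given as [roll, pitch, yaw] about the fixed x, y, z axes, in that order (R = Rz(yaw) Ry(pitch) Rx(roll)).
In Python, from cell import * gives the robot as it stands.
- The arm moves only by the tool step_arm, never from a script. Its argument "plan" is a list of rows, each a list of 5 numbers: the closure, from -1 (fully open) to 1 (shut), then the shift along the tool's x, y, z in m, then the turn about the tool's z in rad. In form: [[hand, x, y, z, twist], ...]. A call has 1 to 20 rows; each row is the pose to reach, as a shift and turn from the pose commanded when the call began, along the tool's axes at that moment; what a row does not reach only later rows make up. A row lasts 1/8 s, in which the tool goes at most 62.5 mm and 10.7 degrees, less where a joint would pass 70% of its speed; a pose out of reach is approached as far as the arm can. A call with a gripper value outside its range is refused whole. The fingers move at their own pace and stop on an object; "grip_force" is the grip in N (left out, the last holds). Time passes only in rows, so rows that repeat a pose let the fingers close. It gives the time, the measured TCP pose, the force, the opening and the grip force at its end, in the units of the state.
- observe(): the state, without advancing time (a new reading comes with each control period).
- read_camera(name): name is "scene" or "top"; returns a dict with "img" (480x640x3 uint8, red, green, blue), "range_z" (480x640 float32, m along the optical axis (not along the pixel's ray), 0 where there is no reading), "fx", "fy", "cx", "cy" (pixels), "R" (3x3) and "t" (3): a world point X has camera coordinates R X + t. Camera axes: x right, y down, z forward; pixel columns grow to the right and rows downward; lengths in m; the calibration is good to about 2 mm. A picture is of the moment at which its call begins.
- hand_in(): hands the job in; it is judged then, once.
The state is a dict: "time": time; "qpos": joint angles; "qvel": joint speeds; "joint_efforts": joint torques, N m; "tool_pos": TCP position; "tool_rot": TCP orientation; "contact_force": force on the tool from outside, world axes, zero at the start; "torque": the same for the moment, N m; "opening": finger opening in m; "grip_force": force on a finger pad.
Only numpy, scipy, OpenCV 4.12 (cv2) and the standard library are available. Lean on these libraries where they do the work, as an engineer would, in place of code of your own. Each camera call takes 0.05 s, during which the arm holds its last target. There are 200 camera calls.

## Task

Stack all the painted wooden plaques face down in the jig's nest, turning each one over with the hinged flipper plate and never by hand: seat it painted face up in the flipper's pocket, swing the flipper right over so that the plaque drops into the nest, and swing the flipper back. Before the next plaque goes over, lay one corrugated card flat in the nest, so that in the end there is exactly one card between each two plaques and none under the lowest one. Finish with the flipper swung back home on its loading side, and leave the paints and tools around it where they are.

Things in the scene. Friction and masses are not known exactly. Their poses are not given: they have to be found in the camera images.
- jig: Plywood turn-over jig fixed to the table, 134 (x) x 226 (y) mm, 50 tall. Origin on the table top under the middle of the hinge; z up, x along the hinge, +y towards the flipper's loading side, -y towards the nest. It stands anywhere within some cm and is turned up to 0.25 rad.
- flipper (a joint): Angle of the aluminium flipper plate: 0 = home, lying flat on the loading (+y) side with its pocket upward; 3.14 = swung right over, flat above the nest with its pocket downward. Friction hinge: it stays where it is left; about 4 N at the bar moves it.
- lip (a point): Pivot of one of two small steel cam plates (30 x 17 x 3 mm) lying on the pocket's short end rims, geared to the hinge. With the flipper at home or right over they leave the pocket clear; in between they turn over the plaque's short edges and hold it, from about 0.25 rad on; they let go, and the plaque drops out, past about 2.85 rad. Not to be handled.
- hinge (a point): Point on the hinge axis, at its middle, 50 mm above the table (jig frame 0, 0, 50 mm); the axis is the jig's x.
- pocket (a point): Centre of the pocket's floor on the flipper plate; it moves with the flipper. At home it is at jig (0, 70, 41) mm and its z points up (out of the pocket). The pocket is 92 (x) x 64 (y) mm inside with rims 9 mm high; the middle of both long sides is open over 60 mm for the fingers. A seated plaque's face lies 1 mm below the rims.
- bar (a point): Middle of the flipper's round steel handle bar, 10 mm diameter, 78 mm long, parallel to the hinge and 155 mm from it; its two arms are at x = +-35 mm. At home it is at jig (0, 155, 50) mm, over the nest at jig (0, -155, 50). Free gap of 45 mm between the bar and the plate's edge. It can be held by a gripper pointing down all the way round.
- nest (a point): Centre of the nest's floor (jig 0, -70, 4 mm), axes as the jig's. The nest is of slick waxed board, 98 (x) x 68 (y) mm inside, walls 40 to 42 mm high above its floor, 4 thick; the middle of both long sides is open over 70 mm for the fingers.
- plaque1: Plywood plaque, 88 (x) x 60 (y) x 8 mm, 35 g (may be absent). Its +z face is painted black with a bare wood border, the back is bare wood. Origin: centre of the unpainted back; z points out of the painted face. Starts face up on the table.
- plaque2: Plywood plaque, 88 (x) x 60 (y) x 8 mm, 35 g (may be absent). Its +z face is painted black with a bare wood border, the back is bare wood. Origin: centre of the unpainted back; z points out of the painted face. Starts face up on the table.
- plaque3: Plywood plaque, 88 (x) x 60 (y) x 8 mm, 35 g (may be absent). Its +z face is painted black with a bare wood border, the back is bare wood. Origin: centre of the unpainted back; z points out of the painted face. Starts face up on the table.
- card1: Separator of stiff brown corrugated card, 92 (x) x 64 (y) x 5 mm, 16 g. Origin: centre of its underside. Starts flat on the table.
- card2: Separator of stiff brown corrugated card, 92 (x) x 64 (y) x 5 mm, 16 g. Origin: centre of its underside. Starts flat on the table.
- paint_pot: Bystander, to be left alone: small closed white paint pot, 38 dia x 45 tall (mm). Origin at its underside.
- tape_roll: Bystander, to be left alone: roll of paper tape lying flat, 90 dia x 25 tall (mm). Origin at its underside.
- brush: Bystander, to be left alone: paint brush lying down, 180 long (origin under its middle) (mm). Origin at its underside.
- glue_bottle: Bystander, to be left alone: white glue bottle, 52 dia x 130 tall (mm). Origin at its underside.
- tub: Bystander, to be left alone: open white plastic tub, 80 dia x 75 tall (mm). Origin at its underside.
- marker: Bystander, to be left alone: black marker pen lying down, 134 long, 14 dia (mm). Origin at its underside.
- paint_jar: Bystander, to be left alone: paint jar with black lid, 64 dia x 85 tall (mm). Origin at its underside.
Not all that is in view belongs to the job. Leave any red look-alike of the card2 alone. Leave any green look-alike of the plaque2 alone.

How it is judged:
On the way, in this order (a step that is already met when the one before it is completed fails the run):
1. a plaque lies seated face up in the flipper's pocket, flipper at home (value of joint flipper below 0.12 rad and ((x of plaque1 in the frame of pocket between -0.005 and 0.005 m and y of plaque1 in the frame of pocket between -0.005 and 0.005 m and z of plaque1 in the frame of pocket between -0.0025 and 0.0025 m and angle between plaque1's own z axis and vertical below 0.1 rad) or (x of plaque2 in the frame of pocket between -0.005 and 0.005 m and y of plaque2 in the frame of pocket between -0.005 and 0.005 m and z of plaque2 in the frame of pocket between -0.0025 and 0.0025 m and angle between plaque2's own z axis and vertical below 0.1 rad) or (x of plaque3 in the frame of pocket between -0.005 and 0.005 m and y of plaque3 in the frame of pocket between -0.005 and 0.005 m and z of plaque3 in the frame of pocket between -0.0025 and 0.0025 m and angle between plaque3's own z axis and vertical below 0.1 rad))), for 0.2 s.
2. a plaque has dropped from the flipper and lies face down in the nest (((x of plaque1 in the frame of nest between -0.008 and 0.008 m and y of plaque1 in the frame of nest between -0.008 and 0.008 m and angle between plaque1's own z axis and vertical above 3.04 rad and z of plaque1 in the frame of nest between 0.0055 and 0.0365 m) or (x of plaque2 in the frame of nest between -0.008 and 0.008 m and y of plaque2 in the frame of nest between -0.008 and 0.008 m and angle between plaque2's own z axis and vertical above 3.04 rad and z of plaque2 in the frame of nest between 0.0055 and 0.0365 m) or (x of plaque3 in the frame of nest between -0.008 and 0.008 m and y of plaque3 in the frame of nest between -0.008 and 0.008 m and angle between plaque3's own z axis and vertical above 3.04 rad and z of plaque3 in the frame of nest between 0.0055 and 0.0365 m))), for 0.2 s.
3. a card lies flat in the nest on that plaque (((x of card1 in the frame of nest between -0.008 and 0.008 m and y of card1 in the frame of nest between -0.008 and 0.008 m and z of card1 in the frame of nest between 0.0035 and 0.015 m) or (x of card2 in the frame of nest between -0.008 and 0.008 m and y of card2 in the frame of nest between -0.008 and 0.008 m and z of card2 in the frame of nest between 0.0035 and 0.015 m))), for 0.2 s.
At the end, for the whole second after the job is handed in: Every plaque present lies at rest, face down and flat in the nest (within 8 mm of its centre each way), heights one plaque plus one card apart (13 mm, +-1.5), the lowest on the floor; flipper back home (below 0.12 rad) (x of plaque1 in the frame of nest between -0.008 and 0.008 m and y of plaque1 in the frame of nest between -0.008 and 0.008 m and angle between each of plaque1, plaque2, plaque3's own z axis and vertical above 3.04 rad and z of plaque1 in the frame of nest between 0.0055 and 0.0365 m and linear speed of each of plaque1, plaque2, plaque3 below 0.02 m/s and x of plaque2 in the frame of nest between -0.008 and 0.008 m and y of plaque2 in the frame of nest between -0.008 and 0.008 m and z of plaque2 in the frame of nest between 0.0055 and 0.0365 m and x of plaque3 in the frame of nest between -0.008 and 0.008 m and y of plaque3 in the frame of nest between -0.008 and 0.008 m and z of plaque3 in the frame of nest between 0.0055 and 0.0365 m and (z of plaque2 in the frame of plaque1 between 0.0115 and 0.0145 m or z of plaque2 in the frame of plaque1 between -0.0145 and -0.0115 m or z of plaque2 in the frame of plaque1 between 0.0243 and 0.0277 m or z of plaque2 in the frame of plaque1 between -0.0277 and -0.0243 m) and (z of plaque3 in the frame of plaque1 between 0.0115 and 0.0145 m or z of plaque3 in the frame of plaque1 between -0.0145 and -0.0115 m or z of plaque3 in the frame of plaque1 between 0.0243 and 0.0277 m or z of plaque3 in the frame of plaque1 between -0.0277 and -0.0243 m) and (z of plaque3 in the frame of plaque2 between 0.0115 and 0.0145 m or z of plaque3 in the frame of plaque2 between -0.0145 and -0.0115 m or z of plaque3 in the frame of plaque2 between 0.0243 and 0.0277 m or z of plaque3 in the frame of plaque2 between -0.0277 and -0.0243 m) and z of any of plaque1, plaque2, plaque3 in the frame of nest below 0.0105 m and value of joint flipper below 0.12 rad); the robot touches nothing.
It fails at once if a plaque is turned over by hand (held by the fingers on edge, 0.9 to 2.2 rad from lying face up) ((contact force between the fingers and plaque1 above 0.5 N and angle between plaque1's own z axis and vertical between 0.9 and 2.2 rad) or (contact force between the fingers and plaque2 above 0.5 N and angle between plaque2's own z axis and vertical between 0.9 and 2.2 rad) or (contact force between the fingers and plaque3 above 0.5 N and angle between plaque3's own z axis and vertical between 0.9 and 2.2 rad)).
It fails at once if a bystander (pot, tape, brush, bottle, tub, marker, jar) is moved more than 30 mm (distance of any of paint_pot, tape_roll, brush, glue_bottle, tub, marker, paint_jar from where it was at the start of the episode above 0.03 m).
Of plaque1, plaque2, plaque3 only 2 to 3 are there at a start; the rules pass over those that are not, and their reading is None.
At some moment in a run one of card1, card2 may be knocked a few centimetres aside while the robot is not near it.
Once in a run the grip may slacken for a moment while it holds something.
It also fails if it takes over 210 s, if anything falls off the work surface, if the arm or the gripper's body presses on something with over 40 N, if the wrist force passes 120 N, or if a joint passes its speed limit or range.

## Working session

There is one attempt and no reset: what is moved stays moved. The work goes in short steps, Python scripts to look and compute and a tool call to move; the robot and the scene stay as the last step left them, time stands still between calls to the robot, and variables do not carry over. Pictures are saved under pics/ and viewed, at most 14 in all, crops included, and the job is handed in when it is done.

Besides the shell and the picture viewer there is one more tool, called after "Request:" by a JSON object that holds its "fn" and its "kwargs". step_arm: Moves the arm, as the interface text tells. Its arguments: {"type":"object","properties":{"plan":{"type":"array","items":{"type":"array","items":{"type":"number"}}},"grip_force":{"type":"number"}},"required":["plan"]}

```bash
mkdir -p pics; cat > h.py <<'E'
from cell import *
import numpy as np, cv2
def snap(n,f):
    c=read_camera(n); np.savez('pics/%s.npz'%f,**c); cv2.imwrite('pics/%s.png'%f,c['img'][:,:,::-1]); return c
def world(c,u,v,z=None):
    R=np.array(c['R']);t=np.array(c['t'])
    d=np.array([(u-c['cx'])/c['fx'],(v-c['cy'])/c['fy'],1.])
    o=-R.T@t; w=R.T@d
    if z is None: return o+w*c['range_z'][int(round(v)),int(round(u))]
    return o+w*(z-o[2])/w[2]
def cloud(c):
    v,u=np.mgrid[0:480,0:640]; Z=c['range_z']
    p=np.stack([(u-c['cx'])/c['fx']*Z,(v-c['cy'])/c['fy']*Z,Z],-1)
    return (p-np.array(c['t']))@np.array(c['R'])
E
python3 - <<'E'
from h import *
for n in('top','scene'):
    c=snap(n,n+'0'); print(n,c['fx'],np.round(c['R'],3).tolist(),np.round(c['t'],3))
o=observe(); print(o['tool_pos'],o['tool_rot'],o['opening'],o['time'])
import cell; print([k for k in dir(cell) if not k.startswith('__')]); print(globals().get('grasp_offset'))
E
```

```text
top 501.40552908981323 [[0.028, -0.999, 0.021], [-0.995, -0.03, -0.091], [0.091, -0.018, -0.996]] [-0.015  0.548  1.145]
scene 510.4587962316544 [[-0.487, 0.873, 0.013], [0.725, 0.413, -0.551], [-0.487, -0.259, -0.834]] [ 0.256 -0.353  1.439]
[ 0.15851994 -0.50011706  0.22612165] [-3.14022301e+00 -2.08952065e-04  3.06763816e-01] 0.09200288611403226 0.1
['IKError', 'grasp_offset', 'hand_in', 'observe', 'read_camera']
0.0188
```

View pics/top0.png

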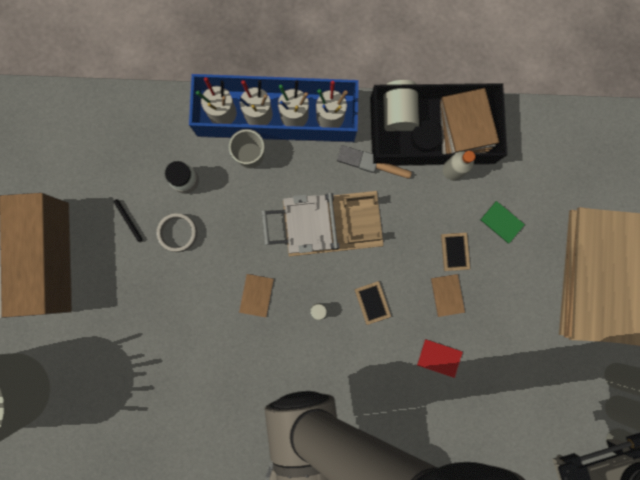

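View pics/scene0.png

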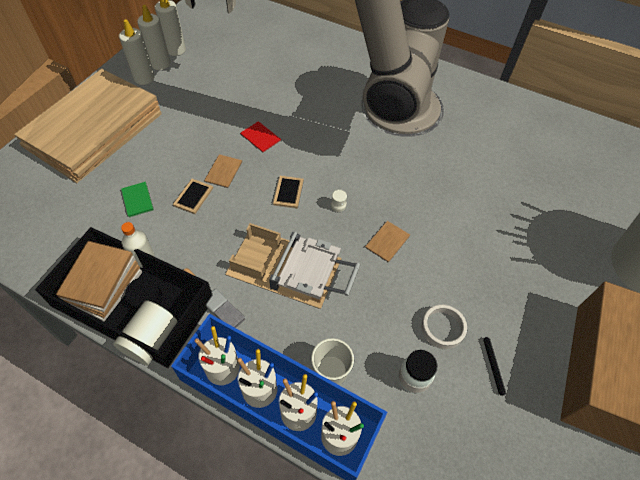

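Both views show two plaques, at top-view (456,251) and (373,302). The brown cards are at (257,295) and (448,295). The jig is around (325,222), with its bar on the left, which is +y. The green and red pieces are decoys.

```bash
cat >> h.py <<'E'
def rect(c,u,v,z,r=30,nm=''):
    im=c['img'][v-r:v+r,u-r:u+r]; s=cv2.resize(im,None,fx=6,fy=6,interpolation=cv2.INTER_CUBIC)
    h=cv2.cvtColor(s,cv2.COLOR_RGB2HSV); m=((h[...,1]>70)&(h[...,2]>60)).astype(np.uint8)
    cs,_=cv2.findContours(m,cv2.RETR_EXTERNAL,cv2.CHAIN_APPROX_NONE); k=max(cs,key=cv2.contourArea)[:,0]
    P=np.array([world(c,(a+.5)/6-.5+u-r,(b+.5)/6-.5+v-r,z)[:2] for a,b in k])
    (x,y),(w,hh),a=cv2.minAreaRect((P*1000).astype(np.float32))
    if w<hh: a+=90
    a=(a+90)%180-90
    print(nm,'centre %.1f %.1f size %.1f %.1f longaxis yaw %.1f deg'%(x,y,max(w,hh),min(w,hh),a)); return x,y,a
E
python3 - <<'E'
from h import *
c=dict(np.load('pics/top0.npz'))
rect(c,456,251,.008,nm='pA');rect(c,373,302,.008,nm='pB');rect(c,257,295,.005,nm='cA');rect(c,448,295,.005,nm='cB')
cv2.imwrite('pics/jig.png',cv2.resize(c['img'][180:265,255:395,::-1],None,fx=5.6,fy=5.6,interpolation=cv2.INTER_CUBIC))
P=cloud(c)
for n,(u,v) in dict(bar=(266,226),plate=(308,222),nest=(362,219),table=(320,270),barA=(266,215),barB=(266,240)).items(): print(n,np.round(P[v,u]*1000))
E
```

```text
pA centre 550.7 -315.9 size 88.1 62.5 longaxis yaw 5.3 deg
pB centre 423.8 -121.0 size 88.4 61.6 longaxis yaw 20.2 deg
cA centre 433.6 152.7 size 93.0 65.7 longaxis yaw -8.8 deg
cB centre 446.7 -298.9 size 92.5 66.2 longaxis yaw 10.9 deg
bar [591. 131.  53.]
plate [605.  36.  42.]
nest [622. -92.   6.]
table [497.   4.   3.]
barA [616. 132.  58.]
barB [559. 129.  58.]
```

View pics/jig.png

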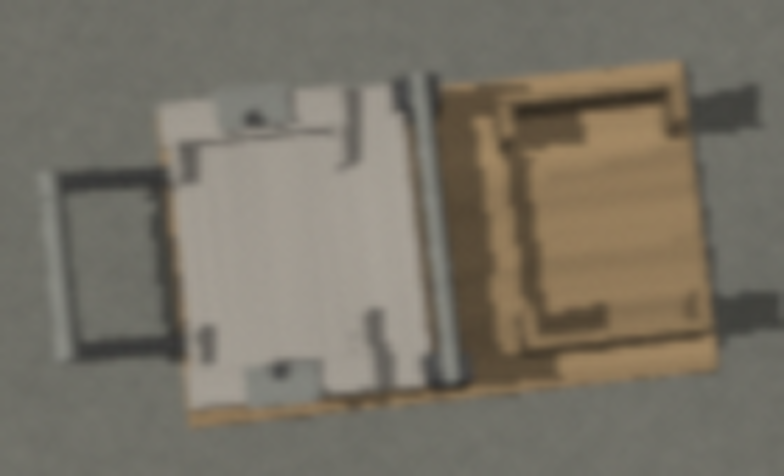

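The crop shows the bar running from (48,172) to (66,360) and the hinge rod from (417,75) to (455,380). The lip pivots are at about (255,118) and (280,370). The nest is on the right.

```bash
python3 - <<'E'
from h import *
c=dict(np.load('pics/top0.npz'))
W=lambda a,b,z: world(c,(a+.5)/5.6-.5+255,(b+.5)/5.6-.5+180,z)[:2]*1000
b1,b2=W(48,172,.055),W(66,360,.055); h1,h2=W(421,75,.055),W(455,382,.055); l1,l2=W(255,118,.053),W(283,370,.053)
n1,n2=W(500,100,.046),W(522,352,.046); n3=W(685,68,.046);n4=W(714,350,.046)
B=(b1+b2)/2;H=(h1+h2)/2;L=(l1+l2)/2
print('bar',B,np.linalg.norm(b1-b2),'hinge',H,np.linalg.norm(h1-h2),'lip mid',L)
for n,d in(('b',b1-b2),('h',h1-h2),('l',l1-l2),('HB',[(B-H)[1],-(B-H)[0]])): print(n,np.degrees(np.arctan2(d[1],d[0])))
print('HB',np.linalg.norm(B-H),'HL',np.linalg.norm(L-H)); 
print(n1,n2,n3,n4)
E
```

```text
bar [588.59599432 133.68274831] 77.42974673805634 hinge [609.03236289 -20.79043516] 127.14266937695575 lip mid [600.67673299  47.94274888]
b 7.631357463679097
h 7.786502098361301
l 8.111497735440954
HB 7.53630597320814
HB 155.81915662217403 HL 69.2392023309215
[664.43072636 -45.38599785] [560.05172093 -56.97140101] [ 680.34581722 -121.75414885] [ 563.28242654 -135.85283362]
```

```bash
cat >> h.py <<'E'
def rel(*wps):
    """wps (x,y,z mm,yaw deg) -> shift in tool axes m & twist rad from current pose"""
    o=observe(); p=np.array(o['tool_pos'])*1000; from scipy.spatial.transform import Rotation as Ro
    R=Ro.from_euler('xyz',o['tool_rot']).as_matrix(); y0=np.degrees(np.arctan2(R[1,0],R[0,0]))
    print('t %.2f pos'%o['time'],np.round(p,1),'yaw %.2f'%y0,'open %.1f'%(o['opening']*1000),'F',np.round(o['contact_force'],1),'g',o['grip_force'])
    for w in wps:
        s=R.T@(np.array(w[:3])-p)/1000; print(w,np.round(s,4),'tw %.3f'%-np.radians((w[3]-y0+90)%180-90))
H=np.array([609.0,-20.8]);YJ=7.7
def J(x,y): 
    a=np.radians(YJ); return tuple(H+np.array([np.cos(a)*x-np.sin(a)*y,np.sin(a)*x+np.cos(a)*y]))
E
python3 -c "
from h import *
rel((423.8,-121,90,20.2),(423.8,-121,4,20.2))
print(J(0,70),J(0,-70),J(0,155))"
```

```text
t 0.10 pos [ 158.5 -500.1  226.1] yaw 17.58 open 92.0 F [ 0.1  0.7 -0.6] g 0.0
(423.8, -121, 90, 20.2) [ 0.3674 -0.2811  0.1366] tw -0.046
(423.8, -121, 4, 20.2) [ 0.3673 -0.281   0.2226] tw -0.046
(np.float64(599.6209670207196), np.float64(48.568823980038545)) (np.float64(618.3790329792804), np.float64(-90.16882398003854)) (np.float64(588.2321412601648), np.float64(132.80239595579962))
```

Request:
{"fn": "step_arm", "kwargs": {"plan": [[-1, 0.06, -0.045, 0.02, -0.046], [-1, 0.11, -0.085, 0.04, -0.046], [-1, 0.16, -0.125, 0.06, -0.046], [-1, 0.21, -0.16, 0.08, -0.046], [-1, 0.26, -0.2, 0.1, -0.046], [-1, 0.31, -0.24, 0.12, -0.046], [-1, 0.3674, -0.281, 0.1366, -0.046], [-1, 0.3674, -0.281, 0.1366, -0.046], [-1, 0.3674, -0.281, 0.18, -0.046], [-1, 0.3674, -0.281, 0.21, -0.046], [-1, 0.3674, -0.281, 0.222, -0.046], [-1, 0.3674, -0.281, 0.222, -0.046], [1, 0.3674, -0.281, 0.222, -0.046], [1, 0.3674, -0.281, 0.222, -0.046], [1, 0.3674, -0.281, 0.222, -0.046], [1, 0.3674, -0.281, 0.222, -0.046], [1, 0.3674, -0.281, 0.222, -0.046], [1, 0.3674, -0.281, 0.222, -0.046]], "grip_force": 15}}

```text
time: 2.35
tool_pos: [0.4242, -0.1218, 0.0051]
tool_rot: [3.141, -0.0, 0.353]
contact_force: [-0.7, 0.5, 6.0]
opening: 0.059
grip_force: 15.0
```

```bash
python3 -c "
from h import *
x,y=J(0,70)
rel((423.8,-121,110,20.2),(x,y,110,7.7),(x,y,60,7.7),(x,y,46,7.7))"
```

```text
t 2.35 pos [ 424.2 -121.8    5.1] yaw 20.22 open 59.0 F [-0.7  0.5  6. ] g 15.00111848115921
(423.8, -121, 110, 20.2) [-0.     -0.0008 -0.1049] tw 0.000
(np.float64(599.6209670207196), np.float64(48.568823980038545), 110, 7.7) [ 0.2236 -0.0992 -0.1049] tw 0.218
(np.float64(599.6209670207196), np.float64(48.568823980038545), 60, 7.7) [ 0.2236 -0.0992 -0.0549] tw 0.218
(np.float64(599.6209670207196), np.float64(48.568823980038545), 46, 7.7) [ 0.2235 -0.0992 -0.0409] tw 0.218
```

Request:
{"fn": "step_arm", "kwargs": {"plan": [[1, 0, 0, -0.05, 0], [1, 0, 0, -0.105, 0], [1, 0.04, -0.018, -0.105, 0.04], [1, 0.08, -0.035, -0.105, 0.08], [1, 0.12, -0.053, -0.105, 0.12], [1, 0.16, -0.07, -0.105, 0.16], [1, 0.2, -0.09, -0.105, 0.2], [1, 0.2236, -0.0992, -0.105, 0.218], [1, 0.2236, -0.0992, -0.105, 0.218], [1, 0.2236, -0.0992, -0.08, 0.218], [1, 0.2236, -0.0992, -0.057, 0.218], [1, 0.2236, -0.0992, -0.057, 0.218]]}}

```text
time: 3.85
tool_pos: [0.5973, 0.0479, 0.0599]
tool_rot: [-3.141, 0.005, 0.134]
contact_force: [-0.0, -0.5, -0.1]
opening: 0.0591
grip_force: 15.0
```

```bash
python3 -c "
from h import *
x,y=J(0,70)
rel((x,y,60,7.7),(x,y,46,7.7))
a=snap('top','t1');b=snap('scene','s1')
A=cv2.resize(a['img'][180:265,255:395,::-1],(700,425),interpolation=cv2.INTER_CUBIC)
B=cv2.resize(b['img'][215:315,220:380,::-1],(700,437),interpolation=cv2.INTER_CUBIC)
cv2.imwrite('pics/p1.png',cv2.resize(np.vstack([A,B]),(480,591)))
cv2.imwrite('pics/p1.png',np.vstack([A,B])[:,:][ :862] if 0 else cv2.resize(np.hstack([A[:425],B[:425]]),(800,243)))
cv2.imwrite('pics/s1c.png',B)
"
```

```text
t 3.85 pos [597.3  47.9  59.9] yaw 7.69 open 59.1 F [-0.  -0.5 -0.1] g 14.999945908784866
(np.float64(599.6209670207196), np.float64(48.568823980038545), 60, 7.7) [ 0.0024 -0.0003 -0.0001] tw -0.000
(np.float64(599.6209670207196), np.float64(48.568823980038545), 46, 7.7) [ 0.0025 -0.0003  0.0139] tw -0.000
```

View pics/s1c.png

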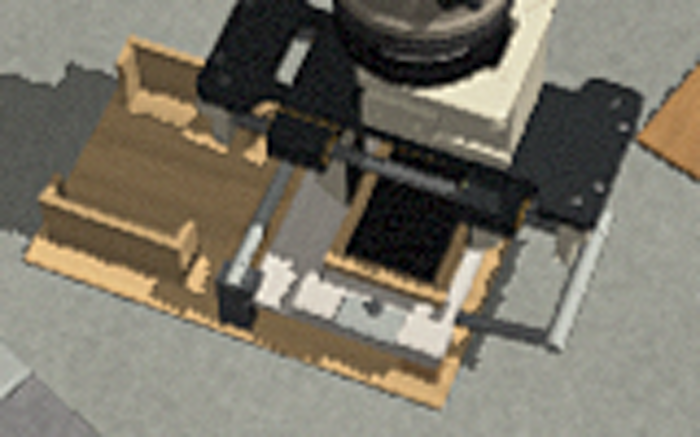

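The plaque hovers over the pocket, held level and face up, roughly aligned. I'll lower it gently.

Request:
{"fn": "step_arm", "kwargs": {"plan": [[1, 0, 0, 0, 0], [1, 0, 0, 0, 0], [1, 0, 0, 0.003, 0], [1, 0, 0, 0.003, 0]]}}

```text
time: 4.45
tool_pos: [0.5993, 0.0487, 0.0585]
tool_rot: [3.142, 0.0, 0.135]
contact_force: [-0.5, -0.2, 0.4]
opening: 0.0595
grip_force: 15.0
```

```bash
python3 -c "
from h import *
x,y=J(0,70)
rel((x,y,46,7.7))
c=dict(np.load('pics/s1.npz'))
# plaque far long... face corners in scene crop (crop px/4.375+220, /4.37+215); plaque top z
W=lambda a,b,z: world(c,(a+.5)/4.375-.5+220,(b+.5)/4.37-.5+215,z)*1000
print(W(330,262,.063),W(447,303,.063), 'near end edge corners; rim ends', W(375,305,.053))
"
```

```text
t 4.45 pos [599.3  48.7  58.5] yaw 7.73 open 59.5 F [-0.5 -0.2  0.4] g 14.999957084655762
(np.float64(599.6209670207196), np.float64(48.568823980038545), 46, 7.7) [0.0003 0.0002 0.0125] tw 0.001
[646.04278798  27.83831859  63.        ] [637.79343596  86.87170159  63.        ] near end edge corners; rim ends [650.94377905  55.31639132  53.        ]
```

Request:
{"fn": "step_arm", "kwargs": {"plan": [[1, 0, 0, 0.004, 0], [1, 0, 0, 0.007, 0], [1, 0, 0, 0.01, 0], [1, 0, 0, 0.01, 0], [1, 0, 0, 0.01, 0]]}}

```text
time: 5.08
tool_pos: [0.5996, 0.0487, 0.0487]
tool_rot: [3.142, -0.0, 0.135]
contact_force: [-0.5, -0.1, -0.1]
opening: 0.0592
grip_force: 15.0
```

Request:
{"fn": "step_arm", "kwargs": {"plan": [[1, 0, 0, 0.002, 0], [1, 0, 0, 0.002, 0], [1, 0, 0, 0.002, 0], [-0.52, 0, 0, 0.002, 0], [-0.52, 0, 0, 0.002, 0], [-0.52, 0, 0, 0.002, 0], [-0.52, 0, 0, 0.002, 0], [-0.52, 0, 0, -0.03, 0], [-0.52, 0, 0, -0.08, 0], [-0.52, 0, 0, -0.08, 0], [-0.52, 0, 0, -0.08, 0]]}}

```text
time: 6.45
tool_pos: [0.5991, 0.0487, 0.1284]
tool_rot: [3.142, 0.001, 0.135]
contact_force: [0.8, 0.7, -0.3]
opening: 0.0693
grip_force: 0.0
```

```bash
python3 -c "
from h import *
x,y=J(0,155)
rel((x,y,90,7.7),(x,y,38,7.7))
b=snap('scene','s2')
B=cv2.resize(b['img'][215:315,220:380,::-1],(700,437),interpolation=cv2.INTER_CUBIC)
cv2.imwrite('pics/s2c.png',B)
"
```

```text
t 6.45 pos [599.1  48.7 128.4] yaw 7.72 open 69.3 F [ 0.8  0.7 -0.3] g 0.0
(np.float64(588.2321412601648), np.float64(132.80239595579962), 90, 7.7) [ 0.0005 -0.0848  0.0384] tw 0.000
(np.float64(588.2321412601648), np.float64(132.80239595579962), 38, 7.7) [ 0.0005 -0.0848  0.0904] tw 0.000
```

View pics/s2c.png

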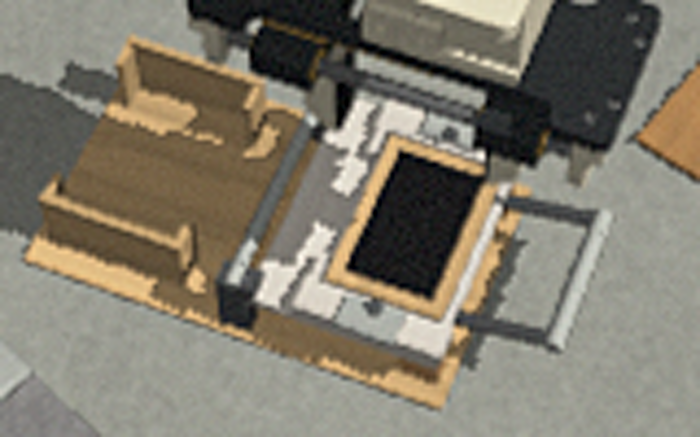

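The plaque looks seated, with its face level with the rims between the lips. Next I'll grip the bar.

Request:
{"fn": "step_arm", "kwargs": {"plan": [[0.13, 0.0005, -0.045, 0, 0], [0.13, 0.0005, -0.0848, 0, 0], [0.13, 0.0005, -0.0848, 0, 0], [0.13, 0.0005, -0.0848, 0.03, 0], [0.13, 0.0005, -0.0848, 0.06, 0], [0.13, 0.0005, -0.0848, 0.09, 0], [0.13, 0.0005, -0.0848, 0.09, 0], [0.13, 0.0005, -0.0848, 0.09, 0], [1, 0.0005, -0.0848, 0.09, 0], [1, 0.0005, -0.0848, 0.09, 0], [1, 0.0005, -0.0848, 0.09, 0], [1, 0.0005, -0.0848, 0.09, 0], [1, 0.0005, -0.0848, 0.09, 0], [1, 0.0005, -0.0848, 0.09, 0]], "grip_force": 25}}

```text
time: 8.25
tool_pos: [0.5889, 0.1321, 0.0391]
tool_rot: [3.141, -0.001, 0.135]
contact_force: [0.4, -5.0, 3.7]
opening: 0.009
grip_force: 25.0
```

```bash
python3 -c "
from h import *
x,y=J(0,155)
rel((x,y,38,7.7))
for k in range(1,20):
  th=np.pi*k/18 ; print(k,round(.155*(1-np.cos(th)),3),round(-.155*np.sin(th),3))
"
```

```text
t 8.25 pos [588.9 132.1  39.1] yaw 7.72 open 9.0 F [ 0.4 -5.   3.7] g 25.000171065330505
(np.float64(588.2321412601648), np.float64(132.80239595579962), 38, 7.7) [-0.0006 -0.0008  0.0011] tw 0.000
1 0.002 -0.027
2 0.009 -0.053
3 0.021 -0.077
4 0.036 -0.1
5 0.055 -0.119
6 0.077 -0.134
7 0.102 -0.146
8 0.128 -0.153
9 0.155 -0.155
10 0.182 -0.153
11 0.208 -0.146
12 0.232 -0.134
13 0.255 -0.119
14 0.274 -0.1
15 0.289 -0.078
16 0.301 -0.053
17 0.308 -0.027
18 0.31 -0.0
19 0.308 0.027
```

Request:
{"fn": "step_arm", "kwargs": {"plan": [[1, 0, 0.001, -0.014, 0], [1, 0, 0.002, -0.027, 0], [1, 0, 0.009, -0.053, 0], [1, 0, 0.021, -0.077, 0], [1, 0, 0.036, -0.1, 0], [1, 0, 0.055, -0.119, 0], [1, 0, 0.077, -0.134, 0], [1, 0, 0.102, -0.146, 0], [1, 0, 0.128, -0.153, 0], [1, 0, 0.155, -0.155, 0], [1, 0, 0.182, -0.153, 0], [1, 0, 0.208, -0.146, 0], [1, 0, 0.232, -0.134, 0], [1, 0, 0.255, -0.119, 0], [1, 0, 0.274, -0.1, 0], [1, 0, 0.289, -0.078, 0], [1, 0, 0.301, -0.053, 0], [1, 0, 0.301, -0.053, 0], [1, 0, 0.301, -0.053, 0]]}}

```text
time: 10.62
tool_pos: [0.6293, -0.1662, 0.0901]
tool_rot: [3.141, 0.0, 0.135]
contact_force: [3.7, -2.6, -2.5]
opening: 0.0092
grip_force: 25.0
```

Request:
{"fn": "step_arm", "kwargs": {"plan": [[1, 0, 0.004, 0.013, 0], [1, 0, 0.007, 0.026, 0], [1, 0, 0.008, 0.039, 0], [1, 0, 0.009, 0.047, 0], [1, 0, 0.009, 0.053, 0], [1, 0, 0.009, 0.053, 0], [1, 0, 0.009, 0.053, 0], [1, 0, 0.009, 0.053, 0]]}}

```text
time: 11.62
tool_pos: [0.6306, -0.1751, 0.0377]
tool_rot: [3.14, -0.001, 0.135]
contact_force: [4.8, -4.7, -3.4]
opening: 0.0093
grip_force: 25.0
```

```bash
python3 -c "
from h import *
x,y=J(0,-155)
rel((x,y,38,7.7))"
```

```text
t 11.62 pos [ 630.6 -175.1   37.7] yaw 7.72 open 9.3 F [ 4.8 -4.7 -3.4] g 25.01000940799713
(np.float64(629.7678587398352), np.float64(-174.40239595579965), 38, 7.7) [-0.0008 -0.0009 -0.0003] tw 0.000
```

Request:
{"fn": "step_arm", "kwargs": {"plan": [[1, 0, -0.002, -0.027, 0], [1, 0, -0.009, -0.053, 0], [1, 0, -0.021, -0.077, 0], [1, 0, -0.036, -0.1, 0], [1, 0, -0.055, -0.119, 0], [1, 0, -0.077, -0.134, 0], [1, 0, -0.102, -0.146, 0], [1, 0, -0.128, -0.153, 0], [1, 0, -0.155, -0.155, 0], [1, 0, -0.182, -0.153, 0], [1, 0, -0.208, -0.146, 0], [1, 0, -0.232, -0.134, 0], [1, 0, -0.255, -0.119, 0], [1, 0, -0.274, -0.1, 0], [1, 0, -0.289, -0.078, 0], [1, 0, -0.301, -0.053, 0], [1, 0, -0.308, -0.027, 0], [1, 0, -0.31, 0.001, 0], [1, 0, -0.31, 0.002, 0], [1, 0, -0.31, 0.002, 0]]}}

```text
time: 14.12
tool_pos: [0.5884, 0.132, 0.0352]
tool_rot: [3.141, 0.001, 0.135]
contact_force: [4.4, -4.4, -3.9]
opening: 0.0091
grip_force: 25.0
```

Request:
{"fn": "step_arm", "kwargs": {"plan": [[0.13, 0, 0, 0, 0], [0.13, 0, 0, 0, 0], [0.13, 0, 0, 0, 0], [0.13, 0, 0, -0.04, 0], [0.13, 0, 0, -0.09, 0], [-0.6, -0.05, 0, -0.09, 0], [-0.6, -0.1, 0, -0.09, 0], [-0.6, -0.1, 0, -0.09, 0], [-0.6, -0.1, 0, -0.09, 0]]}}

```text
time: 15.25
tool_pos: [0.4904, 0.1195, 0.1273]
tool_rot: [3.141, -0.002, 0.135]
contact_force: [0.0, 0.9, 0.3]
opening: 0.0722
grip_force: 0.0
```

```bash
python3 -c "
from h import *
a=snap('top','t3');b=snap('scene','s3')
rect(a,257,295,.005,nm='cA');rect(a,448,295,.005,nm='cB');rect(a,456,251,.008,nm='pA')
B=cv2.resize(b['img'][215:315,220:380,::-1],(700,437),interpolation=cv2.INTER_CUBIC)
cv2.imwrite('pics/s3c.png',B)
P=cloud(a); print(np.round(P[219,355:372:4]*1000)); print('bar',np.round(P[222:230,264:268]*1000)[::7,:])
x,y,q=433.6,152.7,-8.8
rel((x,y,80,q),(x,y,4,q))"
```

```text
cA centre 425.1 153.9 size 75.8 65.6 longaxis yaw -8.9 deg
cB centre 446.8 -298.8 size 92.2 65.8 longaxis yaw 10.8 deg
pA centre 550.6 -315.4 size 87.7 61.1 longaxis yaw 5.5 deg
[[ 620.  -75.   13.]
 [ 620.  -85.   12.]
 [ 620.  -94.   13.]
 [ 621. -104.   13.]
 [ 621. -113.   13.]]
bar [[[600. 135.  59.]
  [600. 133.  57.]
  [600. 131.  55.]
  [601. 129.  52.]]

 [[534.  95. 457.]
  [534.  94. 457.]
  [534.  92. 458.]
  [534.  91. 458.]]]
t 15.35 pos [490.9 119.5 126.9] yaw 7.72 open 73.1 F [-0.   0.2 -0.1] g 0.0
(433.6, 152.7, 80, -8.8) [-0.0523 -0.0406  0.0469] tw 0.288
(433.6, 152.7, 4, -8.8) [-0.0525 -0.0406  0.1229] tw 0.288
```

View pics/s3c.png

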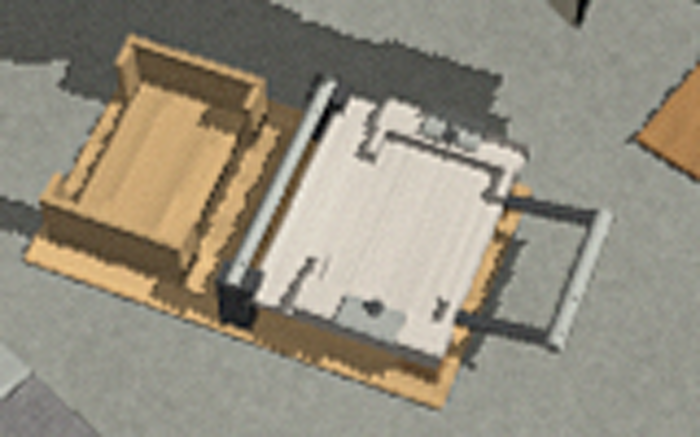

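The plaque lies face down in the nest with its back up at z≈12 mm. The flipper is home and the pocket is empty. Next is the card on the left.

Request:
{"fn": "step_arm", "kwargs": {"plan": [[-1, -0.025, -0.02, 0.02, 0.144], [-1, -0.0525, -0.0406, 0.0469, 0.288], [-1, -0.0525, -0.0406, 0.0469, 0.288], [-1, -0.0525, -0.0406, 0.0469, 0.288], [-1, -0.0525, -0.0406, 0.08, 0.288], [-1, -0.0525, -0.0406, 0.11, 0.288], [-1, -0.0525, -0.0406, 0.124, 0.288], [-1, -0.0525, -0.0406, 0.124, 0.288], [1, -0.0525, -0.0406, 0.124, 0.288], [1, -0.0525, -0.0406, 0.124, 0.288], [1, -0.0525, -0.0406, 0.124, 0.288], [1, -0.0525, -0.0406, 0.124, 0.288], [1, -0.0525, -0.0406, 0.124, 0.288]], "grip_force": 15}}

```text
time: 16.98
tool_pos: [0.4324, 0.1526, 0.0032]
tool_rot: [-3.141, -0.001, -0.153]
contact_force: [-1.3, -0.4, 6.0]
opening: 0.0632
grip_force: 15.0
```

```bash
python3 -c "
from h import *
x,y=J(0,-70)
rel((433.6,152.7,110,-8.8),(x,y,110,7.7),(x,y,55,7.7),(x,y,18,7.7))"
```

```text
t 16.98 pos [432.4 152.6   3.2] yaw -8.77 open 63.2 F [-1.3 -0.4  6. ] g 15.000579357147217
(433.6, 152.7, 110, -8.8) [ 0.0013 -0.0003 -0.1068] tw 0.000
(np.float64(618.3790329792804), np.float64(-90.16882398003854), 110, 7.7) [ 0.2209  0.2115 -0.1067] tw -0.288
(np.float64(618.3790329792804), np.float64(-90.16882398003854), 55, 7.7) [ 0.2209  0.2115 -0.0517] tw -0.288
(np.float64(618.3790329792804), np.float64(-90.16882398003854), 18, 7.7) [ 0.2209  0.2115 -0.0147] tw -0.288
```

Request:
{"fn": "step_arm", "kwargs": {"plan": [[1, 0, 0, -0.05, 0], [1, 0, 0, -0.107, 0], [1, 0.035, 0.035, -0.107, -0.05], [1, 0.07, 0.07, -0.107, -0.1], [1, 0.105, 0.1, -0.107, -0.15], [1, 0.14, 0.135, -0.107, -0.2], [1, 0.175, 0.17, -0.107, -0.25], [1, 0.21, 0.2, -0.107, -0.288], [1, 0.2197, 0.212, -0.107, -0.288], [1, 0.2197, 0.212, -0.107, -0.288], [1, 0.2197, 0.212, -0.107, -0.288], [1, 0.2197, 0.212, -0.07, -0.288], [1, 0.2197, 0.212, -0.05, -0.288], [1, 0.2197, 0.212, -0.04, -0.288], [1, 0.2197, 0.212, -0.03, -0.288], [1, 0.2197, 0.212, -0.03, -0.288], [1, 0.2197, 0.212, -0.03, -0.288]]}}

```text
time: 19.1
tool_pos: [0.617, -0.0905, 0.0332]
tool_rot: [3.141, -0.001, 0.135]
contact_force: [-0.2, -0.8, -0.3]
opening: 0.0633
grip_force: 15.0
```

```bash
python3 -c "
from h import *
x,y=J(0,-70)
rel((x,y,16,7.7))
b=snap('scene','s4')
B=cv2.resize(b['img'][215:315,200:360,::-1],(700,437),interpolation=cv2.INTER_CUBIC)
cv2.imwrite('pics/s4c.png',B)"
```

```text
t 19.10 pos [617.  -90.5  33.2] yaw 7.73 open 63.3 F [-0.2 -0.8 -0.3] g 14.999888288439251
(np.float64(618.3790329792804), np.float64(-90.16882398003854), 16, 7.7) [ 0.0014 -0.0001  0.0172] tw 0.001
```

View pics/s4c.png

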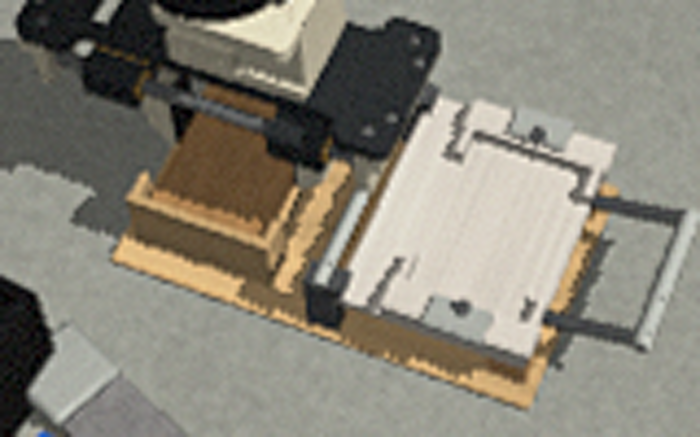

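The card is inside the nest walls with no contact force. I'll lower it, release with a partial opening, and retreat.

Request:
{"fn": "step_arm", "kwargs": {"plan": [[1, 0, 0, 0.008, 0], [1, 0, 0, 0.015, 0], [1, 0, 0, 0.016, 0], [1, 0, 0, 0.016, 0], [-0.52, 0, 0, 0.016, 0], [-0.52, 0, 0, 0.016, 0], [-0.52, 0, 0, 0.016, 0], [-0.52, 0, 0, 0.016, 0], [-0.52, 0, 0, -0.03, 0], [-0.52, 0, 0, -0.09, 0], [-0.8, -0.06, 0.06, -0.09, 0], [-1, -0.06, 0.12, -0.09, 0], [-1, -0.06, 0.12, -0.09, 0], [-1, -0.06, 0.12, -0.09, 0]]}}

```text
time: 20.9
tool_pos: [0.5733, -0.2182, 0.1226]
tool_rot: [-3.141, -0.0, 0.133]
contact_force: [0.2, 1.1, 0.7]
opening: 0.0916
grip_force: 0.0
```

```bash
python3 -c "
from h import *
a=snap('top','t5');b=snap('scene','s5');P=cloud(a); print(np.round(P[205:240:8,362]*1000))
rect(a,456,251,.008,nm='pA')
B=cv2.resize(b['img'][190:290,160:320,::-1],(700,437),interpolation=cv2.INTER_CUBIC)
cv2.imwrite('pics/s5c.png',B)
x,y,q=550.7,-316.0,5.4
rel((x,y,90,q),(x,y,4,q))"
```

```text
[[653. -91.  17.]
 [634. -91.  18.]
 [614. -91.  21.]
 [596. -92.  17.]
 [577. -92.  17.]]
pA centre 531.4 -340.5 size 64.6 34.3 longaxis yaw -27.6 deg
t 21.00 pos [ 573.6 -216.3  122.5] yaw 7.76 open 92.0 F [-0.3  0.2 -0.8] g 0.0
(550.7, -316.0, 90, 5.4) [-0.0361  0.0958  0.0324] tw 0.041
(550.7, -316.0, 4, 5.4) [-0.0361  0.0958  0.1184] tw 0.041
```

View pics/s5c.png

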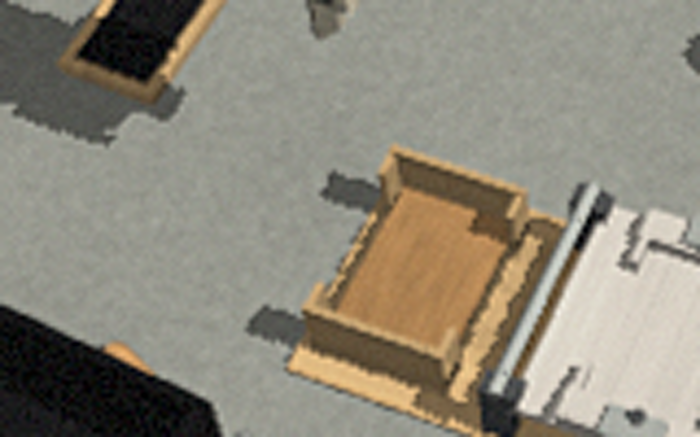

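The card lies flat in the nest, with its top at z≈17 mm. Now the second plaque, using its pose from the earlier measurement, since the arm hides it here.

Request:
{"fn": "step_arm", "kwargs": {"plan": [[-1, -0.018, 0.05, 0.016, 0.041], [-1, -0.0361, 0.0958, 0.0324, 0.041], [-1, -0.0361, 0.0958, 0.0324, 0.041], [-1, -0.0361, 0.0958, 0.0324, 0.041], [-1, -0.0361, 0.0958, 0.07, 0.041], [-1, -0.0361, 0.0958, 0.1, 0.041], [-1, -0.0361, 0.0958, 0.118, 0.041], [-1, -0.0361, 0.0958, 0.118, 0.041], [-1, -0.0361, 0.0958, 0.118, 0.041], [1, -0.0361, 0.0958, 0.118, 0.041], [1, -0.0361, 0.0958, 0.118, 0.041], [1, -0.0361, 0.0958, 0.118, 0.041], [1, -0.0361, 0.0958, 0.118, 0.041], [1, -0.0361, 0.0958, 0.118, 0.041]], "grip_force": 15}}

```text
time: 22.75
tool_pos: [0.5506, -0.3174, 0.0049]
tool_rot: [3.141, -0.0, 0.094]
contact_force: [-0.7, -0.5, 1.2]
opening: 0.0595
grip_force: 15.0
```

```bash
python3 -c "
from h import *
x,y=J(0,70)
rel((550.7,-316,110,7.7),(x,y,110,7.7),(x,y,60,7.7),(x,y,46,7.7))"
```

```text
t 22.75 pos [ 550.6 -317.4    4.9] yaw 5.37 open 59.5 F [-0.7 -0.5  1.2] g 14.999610185623169
(550.7, -316, 110, 7.7) [ 0.0002 -0.0014 -0.1051] tw -0.041
(np.float64(599.6209670207196), np.float64(48.568823980038545), 110, 7.7) [ 0.0831 -0.3598 -0.1052] tw -0.041
(np.float64(599.6209670207196), np.float64(48.568823980038545), 60, 7.7) [ 0.0831 -0.3598 -0.0552] tw -0.041
(np.float64(599.6209670207196), np.float64(48.568823980038545), 46, 7.7) [ 0.0831 -0.3598 -0.0412] tw -0.041
```

Request:
{"fn": "step_arm", "kwargs": {"plan": [[1, 0, 0, -0.05, 0], [1, 0, 0, -0.105, 0], [1, 0.01, -0.05, -0.105, -0.041], [1, 0.02, -0.1, -0.105, -0.041], [1, 0.032, -0.15, -0.105, -0.041], [1, 0.045, -0.2, -0.105, -0.041], [1, 0.058, -0.25, -0.105, -0.041], [1, 0.07, -0.3, -0.105, -0.041], [1, 0.08, -0.34, -0.105, -0.041], [1, 0.0831, -0.3598, -0.105, -0.041], [1, 0.0831, -0.3598, -0.105, -0.041], [1, 0.0831, -0.3598, -0.105, -0.041], [1, 0.0831, -0.3598, -0.08, -0.041], [1, 0.0831, -0.3598, -0.06, -0.041], [1, 0.0831, -0.3598, -0.054, -0.041], [1, 0.0831, -0.3598, -0.054, -0.041], [1, 0.0831, -0.3598, -0.054, -0.041]]}}

```text
time: 24.88
tool_pos: [0.6003, 0.0483, 0.0596]
tool_rot: [3.141, -0.002, 0.134]
contact_force: [-0.7, -0.9, -0.1]
opening: 0.0598
grip_force: 15.0
```

```bash
python3 -c "
from h import *
x,y=J(0,70)
rel((x,y,46,7.7))
b=snap('scene','s6')
B=cv2.resize(b['img'][215:315,220:380,::-1],(700,437),interpolation=cv2.INTER_CUBIC)
cv2.imwrite('pics/s6c.png',B)"
```

```text
t 24.88 pos [600.3  48.3  59.6] yaw 7.70 open 59.8 F [-0.7 -0.9 -0.1] g 14.999658912420273
(np.float64(599.6209670207196), np.float64(48.568823980038545), 46, 7.7) [-0.0006 -0.0004  0.0136] tw -0.000
```

View pics/s6c.png

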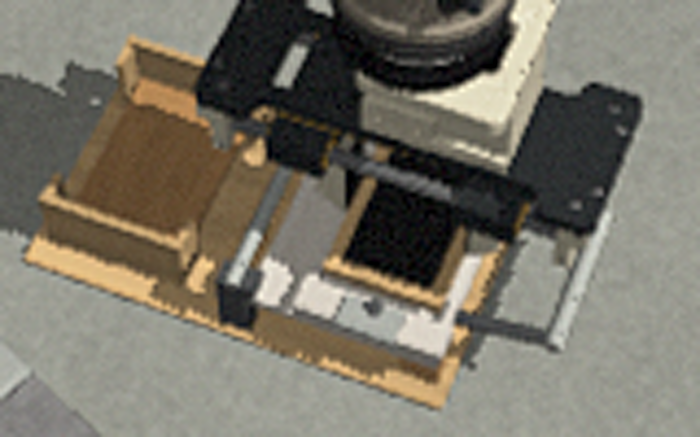

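The view matches the first placing, so I'll lower and check the force.

Request:
{"fn": "step_arm", "kwargs": {"plan": [[1, -0.0005, 0, 0.004, 0], [1, -0.0005, 0, 0.007, 0], [1, -0.0005, 0, 0.011, 0], [1, -0.0005, 0, 0.011, 0], [1, -0.0005, 0, 0.011, 0]]}}

```text
time: 25.55
tool_pos: [0.5992, 0.0487, 0.0477]
tool_rot: [3.142, -0.0, 0.135]
contact_force: [0.3, -0.3, -0.7]
opening: 0.0598
grip_force: 15.0
```

Request:
{"fn": "step_arm", "kwargs": {"plan": [[1, 0, 0, 0.001, 0], [1, 0, 0, 0.001, 0], [-0.52, 0, 0, 0.001, 0], [-0.52, 0, 0, 0.001, 0], [-0.52, 0, 0, 0.001, 0], [-0.52, 0, 0, 0.001, 0], [-0.52, 0, 0, -0.03, 0], [-0.52, 0, 0, -0.08, 0], [-0.52, 0, 0, -0.08, 0], [-0.52, 0, 0, -0.08, 0]]}}

```text
time: 26.8
tool_pos: [0.5988, 0.0486, 0.1274]
tool_rot: [3.142, 0.0, 0.135]
contact_force: [0.2, 0.1, -0.2]
opening: 0.07
grip_force: 0.0
```

```bash
python3 -c "
from h import *
x,y=J(0,155)
rel((x,y,90,7.7),(x,y-.6,38,7.7))
b=snap('scene','s7')
B=cv2.resize(b['img'][215:315,220:380,::-1],(700,437),interpolation=cv2.INTER_CUBIC)
cv2.imwrite('pics/s7c.png',B)
"
```

```text
t 26.80 pos [598.8  48.6 127.4] yaw 7.72 open 70.0 F [ 0.2  0.1 -0.2] g 0.0
(np.float64(588.2321412601648), np.float64(132.80239595579962), 90, 7.7) [ 0.0009 -0.0848  0.0374] tw 0.000
(np.float64(588.2321412601648), np.float64(132.20239595579963), 38, 7.7) [ 0.0008 -0.0842  0.0894] tw 0.000
```

View pics/s7c.png

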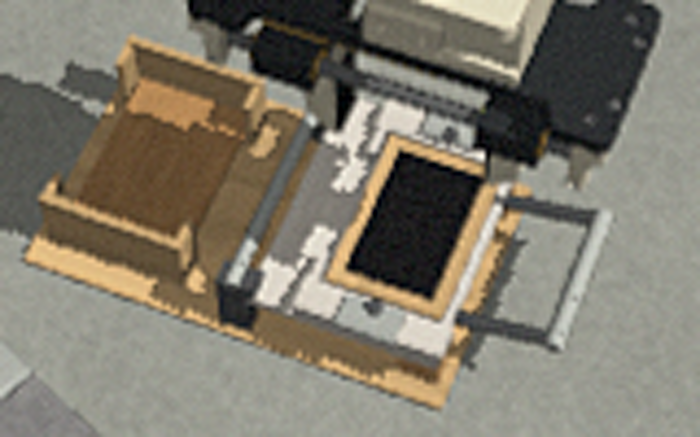

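The second plaque is seated exactly like the first. Now the bar again.

Request:
{"fn": "step_arm", "kwargs": {"plan": [[0.13, 0.0008, -0.045, 0, 0], [0.13, 0.0008, -0.0842, 0, 0], [0.13, 0.0008, -0.0842, 0, 0], [0.13, 0.0008, -0.0842, 0.03, 0], [0.13, 0.0008, -0.0842, 0.06, 0], [0.13, 0.0008, -0.0842, 0.0894, 0], [0.13, 0.0008, -0.0842, 0.0894, 0], [0.13, 0.0008, -0.0842, 0.0894, 0], [1, 0.0008, -0.0842, 0.0894, 0], [1, 0.0008, -0.0842, 0.0894, 0], [1, 0.0008, -0.0842, 0.0894, 0], [1, 0.0008, -0.0842, 0.0894, 0], [1, 0.0008, -0.0842, 0.0894, 0], [1, 0.0008, -0.0842, 0.0894, 0]], "grip_force": 25}}

```text
time: 28.6
tool_pos: [0.5888, 0.132, 0.0384]
tool_rot: [3.141, -0.0, 0.135]
contact_force: [1.2, -1.6, 1.1]
opening: 0.0089
grip_force: 25.0
```

Request:
{"fn": "step_arm", "kwargs": {"plan": [[1, 0, 0.001, -0.014, 0], [1, 0, 0.002, -0.027, 0], [1, 0, 0.009, -0.053, 0], [1, 0, 0.021, -0.077, 0], [1, 0, 0.036, -0.1, 0], [1, 0, 0.055, -0.119, 0], [1, 0, 0.077, -0.134, 0], [1, 0, 0.102, -0.146, 0], [1, 0, 0.128, -0.153, 0], [1, 0, 0.155, -0.155, 0], [1, 0, 0.182, -0.153, 0], [1, 0, 0.208, -0.146, 0], [1, 0, 0.232, -0.134, 0], [1, 0, 0.255, -0.119, 0], [1, 0, 0.274, -0.1, 0], [1, 0, 0.289, -0.078, 0], [1, 0, 0.301, -0.053, 0], [1, 0, 0.301, -0.053, 0], [1, 0, 0.301, -0.053, 0]]}}

```text
time: 30.98
tool_pos: [0.6291, -0.1668, 0.0897]
tool_rot: [3.141, 0.001, 0.135]
contact_force: [3.3, -1.9, -1.9]
opening: 0.0089
grip_force: 25.0
```

Request:
{"fn": "step_arm", "kwargs": {"plan": [[1, 0, 0.004, 0.013, 0], [1, 0, 0.007, 0.026, 0], [1, 0, 0.008, 0.039, 0], [1, 0, 0.009, 0.047, 0], [1, 0, 0.009, 0.053, 0], [1, 0, 0.009, 0.053, 0], [1, 0, 0.009, 0.053, 0], [1, 0, 0.009, 0.053, 0]]}}

```text
time: 31.98
tool_pos: [0.6303, -0.1752, 0.0381]
tool_rot: [3.141, -0.0, 0.135]
contact_force: [3.6, -3.3, -3.7]
opening: 0.0091
grip_force: 25.0
```

Request:
{"fn": "step_arm", "kwargs": {"plan": [[1, 0, -0.002, -0.027, 0], [1, 0, -0.009, -0.053, 0], [1, 0, -0.021, -0.077, 0], [1, 0, -0.036, -0.1, 0], [1, 0, -0.055, -0.119, 0], [1, 0, -0.077, -0.134, 0], [1, 0, -0.102, -0.146, 0], [1, 0, -0.128, -0.153, 0], [1, 0, -0.155, -0.155, 0], [1, 0, -0.182, -0.153, 0], [1, 0, -0.208, -0.146, 0], [1, 0, -0.232, -0.134, 0], [1, 0, -0.255, -0.119, 0], [1, 0, -0.274, -0.1, 0], [1, 0, -0.289, -0.078, 0], [1, 0, -0.301, -0.053, 0], [1, 0, -0.308, -0.027, 0], [1, 0, -0.31, 0.001, 0], [1, 0, -0.31, 0.002, 0], [1, 0, -0.31, 0.002, 0]]}}

```text
time: 34.48
tool_pos: [0.5882, 0.1319, 0.036]
tool_rot: [3.141, 0.001, 0.135]
contact_force: [3.2, -3.1, -4.7]
opening: 0.0091
grip_force: 25.0
```

Request:
{"fn": "step_arm", "kwargs": {"plan": [[0.13, 0, 0, 0, 0], [0.13, 0, 0, 0, 0], [0.13, 0, 0, 0, 0], [0.13, 0, 0, -0.04, 0], [0.13, 0, 0, -0.09, 0], [0.13, -0.05, 0, -0.09, 0], [0.13, -0.1, 0, -0.09, 0], [0.13, -0.1, 0, -0.09, 0], [0.13, -0.1, 0, -0.09, 0]]}}

```text
time: 35.6
tool_pos: [0.4904, 0.1189, 0.127]
tool_rot: [3.142, -0.002, 0.135]
contact_force: [-0.2, 0.8, 0.6]
opening: 0.0399
grip_force: 0.0
```

```bash
python3 -c "
from h import *
a=snap('top','t8');b=snap('scene','s8');P=cloud(a); print(np.round(P[205:240:8,362]*1000)); print(np.round(P[219,350:375:5]*1000))
B=cv2.resize(b['img'][215:315,220:380,::-1],(700,437),interpolation=cv2.INTER_CUBIC)
cv2.imwrite('pics/s8c.png',B)"
```

```text
[[651. -89.  30.]
 [633. -90.  24.]
 [614. -90.  27.]
 [595. -91.  26.]
 [576. -91.  27.]]
[[ 618.  -62.   23.]
 [ 618.  -74.   25.]
 [ 619.  -86.   20.]
 [ 619.  -97.   27.]
 [ 619. -109.   27.]]
```

View pics/s8c.png

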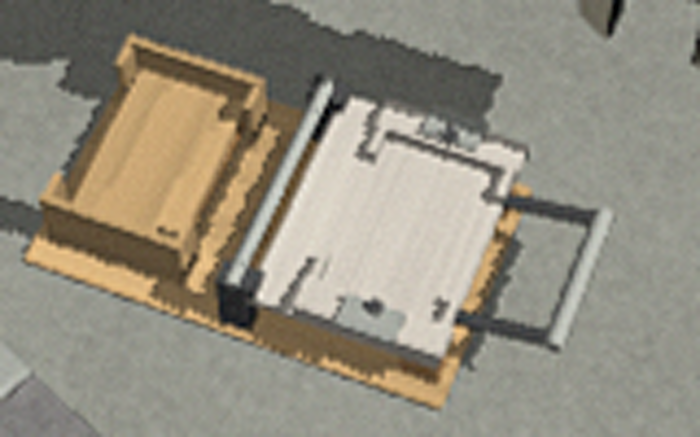

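The stack is level, with its top at about 25 mm as expected, and the flipper is home. One last full look will confirm no third plaque was hidden by the arm.

View pics/t8.png

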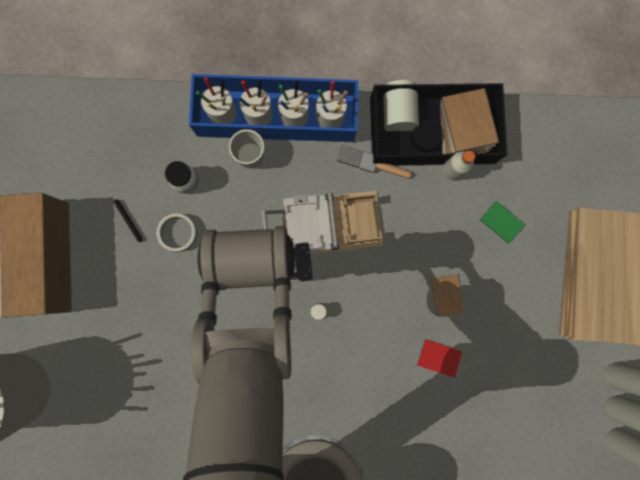

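View pics/s8.png

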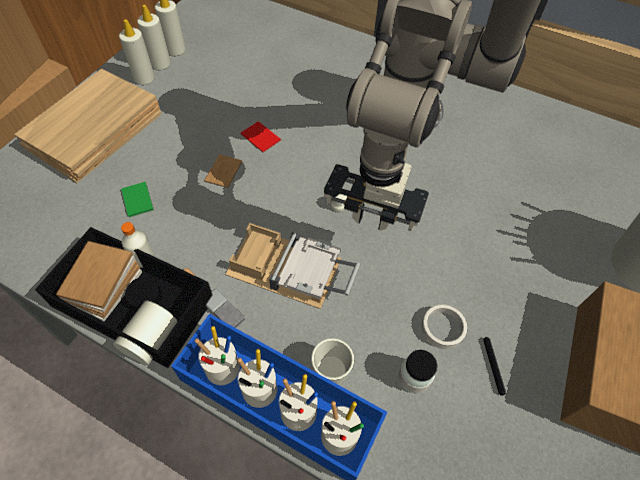

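No plaque is left on the table. Only the spare card at top-view (448,295) and the decoys remain, and the bystanders have not moved.

```bash
python3 -c "
from cell import *
print(hand_in())"
```

```text
the job is handed in; nothing more can be done
None
```

I handed the job in with both plaques present stacked face down in the nest and one card between them. The flipper is back home and the bystanders are where they were; the hand-in gave no verdict.

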